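# Flip the sold marker of the carved owl

## Robot

A 6-joint arm with a two-finger parallel gripper is mounted at the origin on the work surface. World frame = base frame: x ahead of the robot, y to its left, z up, the work surface at z = 0. Lengths are in m, angles in rad, forces in N, time in s.
With the tool pointing down it reaches from about 0.375 to 0.925 m from the base axis. Payload 5.7 kg.
Tool frame: the origin (TCP) lies midway between the tips of the shut fingers; the grasp point (between the pads) lies 19 mm behind it; z points along the fingers, y is the line along which they close (so a half turn about z gives the same grasp; the last joint's range is limited). The gripper opens to 85 mm and grips with 20 to 120 N. Pads are 22 mm wide; open, the fingers measure 114 mm over their backs; the gripper's body (76 mm by 85 mm) begins 54 mm behind the grasp point. The pads swing forward as they close: fully open they stand 13 mm farther back than shut.
Start: joints at [-1.317, 0.359, 1.51, -0, 1.272, -0.115], TCP at [0.216, -0.56, 0.231] pointing down, gripper open.
Joint ranges: [-2.97, 2.97], [-1.01, 2.36], [0.21, 2.38], [-0.96, 4.11], [0.2, 2.71], [-2.98, 2.98]. Speed limits (rad/s): [2.39, 2.39, 3.14, 3.14, 3.14, 3.14].

## Interface

Orientations are given as a rotation vector (axis times angle).
In Python, from workcell import ctrl gives the robot as it stands. The module is installed in compiled form; this text tells all that it offers.
- The arm moves only by the tool send_rows, never from a script. Its arguments are lists of equal length, an entry for each row: "travel": the shift along the world's x, y, z in cm, a list of three; "angular": the turn, a rotation vector about the world's x, y, z in degrees, a list of three; "gripper": the finger opening in cm, from 0 to 8.54. A call has 1 to 5 rows; each row is the pose to reach, as a shift and turn from the pose commanded when the call began; what a row does not reach only later rows make up. A row lasts 1/12 s, in which the tool goes at most 41.7 mm and 7.16 degrees, less where a joint would pass 70% of its speed; a pose out of reach is approached as far as the arm can. A call with a gripper value outside its range is refused whole. The fingers move at their own pace and stop on an object; "newtons" is the grip in N (left out, the last holds). Time passes only in rows, so rows that repeat a pose let the fingers close. It gives the time, the measured TCP pose, the force, the opening and the grip force at its end, in the units of the state.
- ctrl.observe(): the state, without advancing time (a new reading comes with each control period).
- ctrl.grab_frame(name): name is "side" or "top" or "wrist"; returns the picture (420x560x3 uint8, red, green, blue); there is no depth.
- ctrl.calibration(name): a dict with "mtx" (3x3 intrinsics, pixels), "dist" ([k1, k2, p1, p2, k3] as OpenCV has them; the pictures are not rectified), "R" (3x3) and "t" (3): a world point X has camera coordinates R X + t. Camera axes: x right, y down, z forward; pixel columns grow to the right and rows downward; lengths in m; the calibration is good to about 2 mm. A picture is of the moment at which its call begins: read the wrist's pose just before it. calibration takes no time and is no camera call; for the wrist camera it gives the pose at the moment of the call.
- ctrl.job_done(): hands the job in; it is judged then, once.
The state is a dict: "time_s": time; "joint_pos": joint angles; "qd": joint speeds; "effort": joint torques, N m; "position": TCP position; "ee_rot": TCP orientation; "force": force on the tool from outside, world axes, zero at the start; "torque": the same for the moment, N m; "opening": finger opening in m; "grip_force": force on a finger pad.
Only numpy, scipy, OpenCV 4.12 (cv2) and the standard library are available. Lean on these libraries where they do the work, as an engineer would, in place of code of your own. Each camera call takes 0.05 s, during which the arm holds its last target. There are 200 camera calls.

## Task

The carved wooden owl has just been sold. With a fingertip, flip the hinged marker plate on the owl's own plinth over its hinge, from the robot's side to the customers' side, until it lies flat with the cross showing on top. Only push the plate: do not pinch it and do not force it, and leave the goods and the other two markers as they are.

Things in the scene. Friction and masses are not known exactly. Their poses are not given: they have to be found in the camera images.
- plinth_owl: Owl's fixed dark wooden plinth, 150 (x) x 180 (y) x 18 mm high; the three plinths and markers are alike and in any order. Origin: centre of underside; x to the customers (away from the robot, yaw within 0.25 rad), y left, z up. The owl stands at about x +35, y +52 mm; the marker's hinge is at x -20, y -50 mm.
- hinge_owl (a point): Middle of the owl marker's hinge pin, 50 mm above the counter, with the plinth's axes: x to the customers, y along the pin, z up. Fixed rest blocks 46 mm wide reach from 6 to 32 mm either side of the pin (x), tops 2 mm below pin height; lugs 26 to 31 mm out along y carry the pin and rise 10 mm above it; foot plate 74 x 66 mm, top 27 mm below the pin.
- marker_owl (a joint): Angle of the owl's marker plate about its pin, rad: 0 = flat towards the robot, its face with a black ring inlay (30 mm) on top; pi/2 = upright; pi = flat towards the customers, its other face with a black diagonal cross on top (0 and pi are hard stops). Starts at 0 to 0.2. Stiff hinge (0.045 N m, under 1 N at the free edge): the plate stays at whatever angle it is left.
- edge_owl (a point): Middle of the owl plate's free edge, 83 mm from the pin, turning with it. Plate: aluminium, 48 mm wide, 4 mm thick, free edge a 6 mm bead. At joint 0 its outer 51 mm stick out past the rest block (the last 28 mm past the plinth's front edge too, 47 mm of air over the counter): a fingertip fits underneath. Raise it first; pushed inwards while flat it only jams on its pin.
- owl: Carved wooden owl, 126 mm tall, at most 54 mm across, standing loose on its plinth; origin at the centre of its underside, 18 mm above the counter.
- candlestick: Brass candlestick, 130 mm tall, foot 60 mm across, standing loose on its own plinth; origin at the centre of its underside. Leave alone.
- canister: Dark ribbed gas mask filter canister with a threaded neck, 80 mm tall, 64 mm across, standing loose on its own plinth; origin at the centre of its underside. Leave alone.
- marker_stick (a joint): Marker plate angle of the candlestick's lot, same meaning; starts at 3.04 to 3.14 (that lot is already sold, cross on top). Leave alone.
- marker_can (a joint): Marker plate angle of the canister's lot, same meaning; starts at 0 to 0.15 (for sale, ring on top). Leave alone.
- hinge_stick (a point): Middle of the hinge pin of the candlestick's marker, axes as its plinth.
- hinge_can (a point): Middle of the hinge pin of the canister's marker, axes as its plinth.

How it is judged:
By the outcome, as a careful person would: the job done as asked, in the order asked, and still so for the second after the job is handed in, with the robot touching nothing.
It also fails if it takes over 42 s, if anything falls off the work surface, if the arm or the gripper's body presses on something with over 40 N, if the wrist force passes 120 N, or if a joint passes its speed limit or range.

## Working session

There is one attempt and no reset: what is moved stays moved. The work goes in short steps, Python scripts to look and compute and a tool call to move; the robot and the scene stay as the last step left them, time stands still between calls to the robot, and variables do not carry over. Pictures are saved under pics/ and viewed, at most 10 in all, crops included, and the job is handed in when it is done.

Besides the shell and the picture viewer there is one more tool, called as name(argument=value, ...) on one line, values as JSON. send_rows: Moves the arm, as the interface text tells. Its arguments: {"type":"object","properties":{"travel":{"type":"array","items":{"type":"array","items":{"type":"number"}}},"angular":{"type":"array","items":{"type":"array","items":{"type":"number"}}},"gripper":{"type":"array","items":{"type":"number"}},"newtons":{"type":"number"}},"required":["travel","angular","gripper"]}

```bash
mkdir -p pics
python3 - <<'E'
from workcell import ctrl
import cv2
s=ctrl.observe();print(s)
for n in("top","side"):
    c=ctrl.calibration(n);print(n,c)
    cv2.imwrite(f"pics/{n}0.png",cv2.resize(ctrl.grab_frame(n)[:,:,::-1],(800,600),interpolation=cv2.INTER_CUBIC))
E
```

```text
{'time_s': 0.0, 'joint_pos': array([-1.31712339e+00,  3.59487322e-01,  1.51142481e+00, -3.15445139e-07,
        1.27249646e+00, -1.15089833e-01]), 'qd': array([ 4.45934106e-04, -2.02889704e-05,  1.26698788e-03, -1.94549084e-04,
        4.16540105e-04, -5.76382525e-05]), 'effort': array([-3.36207653e-03, -5.27630031e+01, -2.78613353e+01, -1.53852916e-04,
        1.31098763e-02,  7.46067059e-06]), 'position': array([ 0.21610556, -0.55900983,  0.23046701]), 'ee_rot': array([-3.08656131e+00, -5.75642704e-01,  1.97852368e-04]), 'force': array([-0.24134944,  0.75028494,  0.34305123]), 'torque': array([ 0.02731539, -0.03586392, -0.01919706]), 'grip_force': 0.0, 'opening': 0.08505942372716789}
top {'mtx': array([[502.66731103,   0.        , 283.87559202],
       [  0.        , 502.66731103, 209.75632484],
       [  0.        ,   0.        ,   1.        ]]), 'dist': array([0.0228208, 0.       , 0.       , 0.       , 0.       ]), 'R': array([[-0.02052709, -0.99948099, -0.02482703],
       [-0.99621199,  0.02254611, -0.08398418],
       [ 0.08450034,  0.02300904, -0.99615776]]), 't': array([0.03050285, 0.54895313, 1.15807742])}
side {'mtx': array([[431.00780737,   0.        , 283.97143436],
       [  0.        , 431.00780737, 215.12277593],
       [  0.        ,   0.        ,   1.        ]]), 'dist': array([-0.09614856,  0.        ,  0.        ,  0.        ,  0.        ]), 'R': array([[-0.9523895 , -0.30442216,  0.01677435],
       [-0.20725771,  0.60609517, -0.76791464],
       [ 0.22360338, -0.73483046, -0.64033251]]), 't': array([0.52421816, 0.16203001, 0.87877224])}
```

View pics/top0.png

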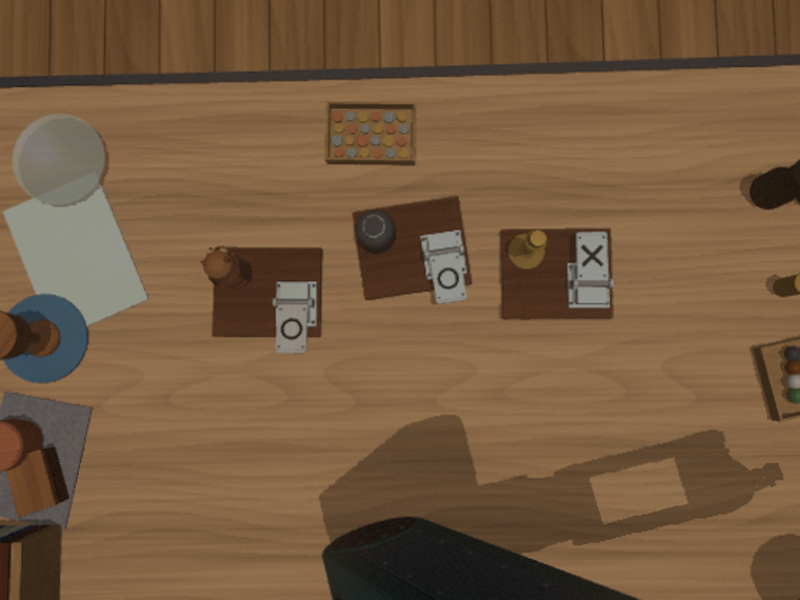

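View pics/side0.png

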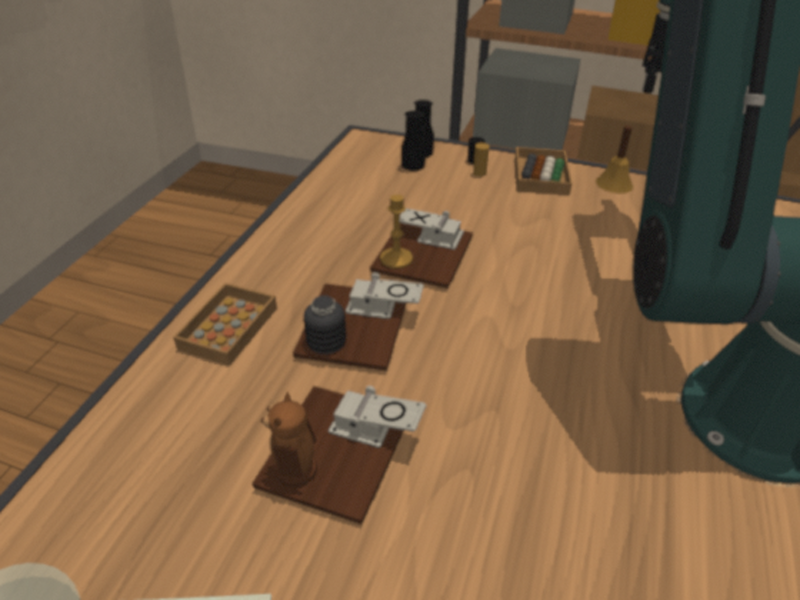

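The top view shows the owl plinth on the left, corners about (213,248), (322,248), (322,337), (213,337), with the plate's ring at (291,328) and its free edge at y≈352. In the side view the owl lot is nearest, with its ring at (393,411). I'll enlarge both views.

Run:
```python
import cv2,numpy as np
a=cv2.imread("pics/top0.png")[235:365,200:335];b=cv2.imread("pics/side0.png")[375:525,250:435]
o=np.zeros((600,800,3),np.uint8)
a=cv2.resize(a,None,fx=2.96,fy=2.96,interpolation=2);b=cv2.resize(b,None,fx=2.16,fy=2.16,interpolation=2)
o[:a.shape[0],:a.shape[1]]=a;o[:b.shape[0],400:400+b.shape[1]]=b[:,:400]
cv2.imwrite("pics/crop.png",o)
```

```text
(no output)
```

View pics/crop.png

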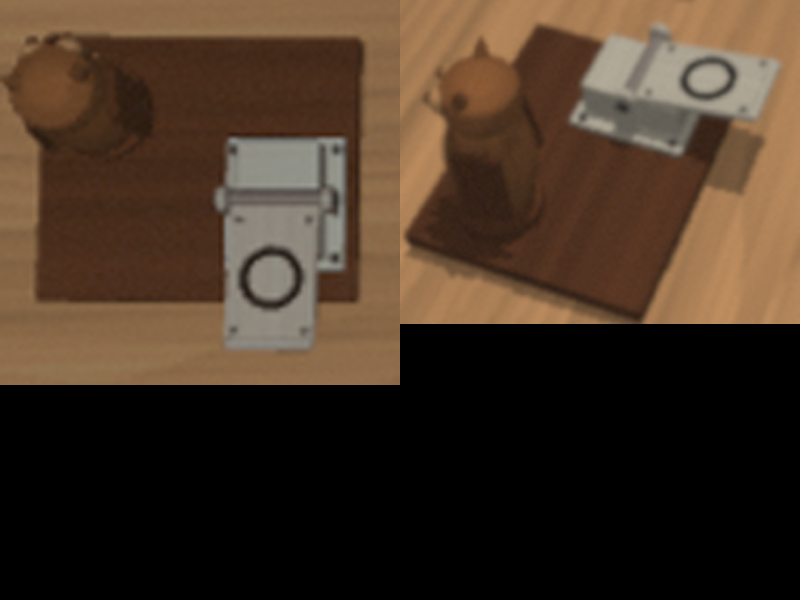

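```bash
cat > h.py <<'E'
import cv2,numpy as np
from workcell import ctrl
def ray(n,p,c=None):
    c=c or ctrl.calibration(n)
    u=cv2.undistortPoints(np.array([[p]],float),c["mtx"],c["dist"])[0,0]
    R=np.array(c["R"]);return -R.T@c["t"],R.T@np.array([*u,1])
def onz(n,p,z,c=None):
    o,d=ray(n,p,c);return o+d*(z-o[2])/d[2]
def tri(rs):
    A=0;b=0
    for o,d in rs:
        d=d/np.linalg.norm(d);P=np.eye(3)-np.outer(d,d);A=A+P;b=b+P@o
    x=np.linalg.solve(A,b);return x,[np.linalg.norm(np.cross(x-o,d/np.linalg.norm(d))) for o,d in rs]
E
python3 - <<'E'
from h import *
np.set_printoptions(precision=4,suppress=True)
T=lambda x,y:((200+x/2.96+.5)*.7-.5,(235+y/2.96+.5)*.7-.5)
S=lambda x,y:((250+(x-400)/2.16+.5)*.7-.5,(375+y/2.16+.5)*.7-.5)
C=[onz("top",T(*p),.018) for p in[(40,38),(362,38),(358,300),(37,300)]];print(np.array(C))
x=np.mean(C,0);yv=C[0]-C[1]+C[3]-C[2];yaw=np.arctan2(-yv[0],yv[1]);print(x,yaw)
c,s=np.cos(yaw),np.sin(yaw)
for q in[(-20,-50),(35,52),(-103,-50)]:print(q,x[:2]+np.array([[c,-s],[s,c]])@q/1000)
for a,b in[((271,277),(708,78)),((225,348),(762,117)),((314,348),(778,62))]:
    print(tri([ray("top",T(*a)),ray("side",S(*b))]))
print(onz("top",T(222,198),.06),onz("top",T(329,200),.06))
print([ (n,onz(n,p,.018)) for n,p in[("side",S(640,318)),("side",S(408,236)),("side",S(537,28))]])
E
```

```text
[[0.6445 0.3383 0.018 ]
 [0.6401 0.1561 0.018 ]
 [0.4927 0.16   0.018 ]
 [0.4966 0.3397 0.018 ]]
[0.5685 0.2485 0.018 ] -0.022818021515468724
(-20, -50) [0.5474 0.199 ]
(35, 52) [0.6047 0.2997]
(-103, -50) [0.4644 0.2009]
(array([0.505 , 0.2016, 0.0563]), [np.float64(0.0002964451841992596), np.float64(0.0002964451841990592)])
(array([0.4655, 0.2251, 0.0625]), [np.float64(0.0014438678108294237), np.float64(0.0014438678108294096)])
(array([0.4669, 0.1782, 0.0595]), [np.float64(0.0009688140224238898), np.float64(0.0009688140224238531)])
[0.5479 0.2271 0.06  ] [0.5455 0.1691 0.06  ]
[('side', array([0.4959, 0.3465, 0.018 ])), ('side', array([0.6422, 0.3405, 0.018 ])), ('side', array([0.6383, 0.1659, 0.018 ]))]
```

The hinge is at about (0.547, 0.199) and the yaw is about -0.02. The edge is at about (0.466, 0.2015, 0.061). I'll go over high, shutting the gripper and aligning the tool on the way.

send_rows(travel=[[3, 3.5, 0], [6, 7, 0], [9, 10.5, 0], [12, 14, 0], [14, 17.5, 0]], angular=[[0, 0, -4.5], [0, 0, -9], [0, 0, -13.5], [0, 0, -18], [0, 0, -22.4]], gripper=[0, 0, 0, 0, 0])

```text
time_s: 0.52
position: [0.3487, -0.397, 0.231]
ee_rot: [-3.141, 0.042, -0.001]
force: [0.4, -0.4, 0.2]
opening: 0.0256
grip_force: 0.0
```

send_rows(travel=[[2.5, 3.5, 0], [5, 7, 0], [7, 10.5, 0], [9, 14, 0], [10, 18, 0]], angular=[[0, 0, 0], [0, 0, 0], [0, 0, 0], [0, 0, 0], [0, 0, 0]], gripper=[0, 0, 0, 0, 0])

```text
time_s: 0.93
position: [0.4496, -0.2169, 0.2313]
ee_rot: [3.141, -0.035, 0.003]
force: [1.8, -0.1, -0.1]
opening: -0.0
grip_force: 0.0
```

send_rows(travel=[[0, 4, 0], [0, 8, 0], [0, 12, 0], [0, 16, 0], [-1, 20, 0]], angular=[[0, 0, 0], [0, 0, 0], [0, 0, 0], [0, 0, 0], [0, 0, 0]], gripper=[0, 0, 0, 0, 0])

```text
time_s: 1.35
position: [0.4385, -0.0164, 0.2313]
ee_rot: [-3.141, 0.035, -0.003]
force: [0.4, 1.5, -0.4]
opening: -0.0
grip_force: 0.0
```

send_rows(travel=[[-1, 4, 0], [-2, 8, 0], [-3, 12, 0], [-3, 16, 0], [-3, 20, 0]], angular=[[0, -5, 0], [0, -10, 0], [0, -15, 0], [0, -20, 0], [0, -25, 0]], gripper=[0, 0, 0, 0, 0])

```text
time_s: 1.77
position: [0.4059, 0.1679, 0.2309]
ee_rot: [-3.074, 0.037, -0.639]
force: [0.6, -1.0, -0.0]
opening: -0.0002
grip_force: 0.0
```

send_rows(travel=[[-1, 1, -2], [-1, 2, -4], [-2, 3.2, -6], [-2, 3.2, -8], [-2, 3.2, -10]], angular=[[0, -5, 0], [0, -10, 0], [0, -15, 0], [0, -20, 0], [0, -25, 0]], gripper=[0, 0, 0, 0, 0])

```text
time_s: 2.18
position: [0.3698, 0.172, 0.2022]
ee_rot: [-2.95, 0.045, -1.005]
force: [-7.7, -5.1, -19.7]
opening: -0.0001
grip_force: 0.0
```

send_rows(travel=[[0, 0, 0], [0, 0, 0]], angular=[[0, 0, 0], [0, 0, 0]], gripper=[0, 0])

```text
time_s: 2.35
position: [0.3708, 0.1712, 0.2042]
ee_rot: [-2.948, 0.05, -1.01]
force: [-0.1, 0.1, -0.3]
opening: 0.0
grip_force: 0.0
```

Run:
```python
from h import *
s=ctrl.observe();print(s["joint_pos"],s["position"],s["ee_rot"],s["force"])
a=ctrl.grab_frame("side")[:,:,::-1][170:400,150:420]
cv2.imwrite("pics/s1.png",cv2.resize(a,None,fx=2.6,fy=2.6,interpolation=2))
```

```text
[ 0.54322471 -0.0525875   2.37603942 -0.96304975  0.38191641  2.97997251] [0.3707651  0.17115413 0.20415676] [-2.94819297  0.05016716 -1.01013169] [-0.11171569  0.13237681 -0.3336062 ]
```

View pics/s1.png

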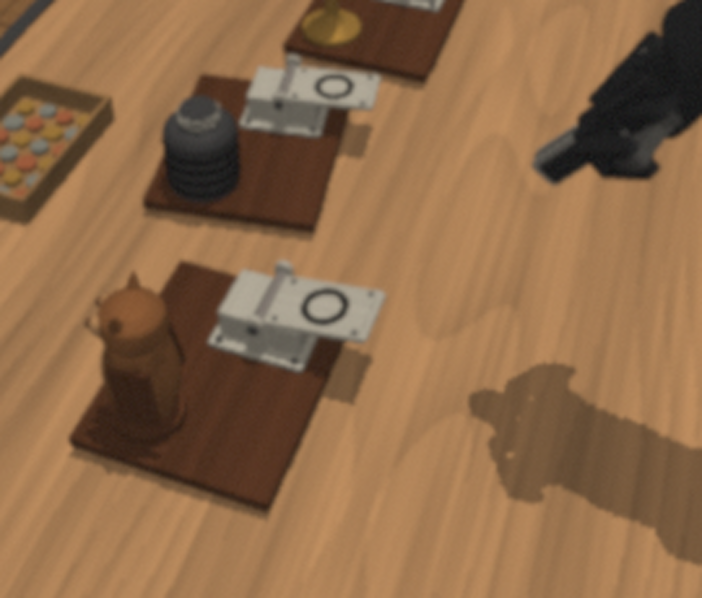

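The view shows the tool held up well short of its target, because joints 3, 4 and 6 are at their limits in this forward tilt. The plate still lies at (325,305) in the crop, untouched. I'll undo the tilt and come from the right instead (fingers pointing +y and down), which keeps the wrist farther out.

send_rows(travel=[[2, -2, 1.5], [4, -4, 3], [6, -6, 4], [8, -8, 5], [10, -10, 6]], angular=[[0, 7, 0], [0, 14, 0], [0, 21, 0], [0, 28, 0], [0, 35, 0]], gripper=[0, 0, 0, 0, 0])

```text
time_s: 2.82
position: [0.4185, 0.1067, 0.2282]
ee_rot: [3.012, -0.11, 0.686]
force: [-0.1, 0.1, -0.2]
opening: -0.0001
grip_force: 0.0
```

send_rows(travel=[[0, 0, 0], [0, 0, 0]], angular=[[0, 2, 0], [0, 4, 0]], gripper=[0, 0])

```text
time_s: 2.98
position: [0.4221, 0.106, 0.2302]
ee_rot: [3.03, -0.115, 0.588]
force: [-0.3, -1.1, -0.3]
opening: 0.0002
grip_force: 0.0
```

Run:
```python
from h import *
from scipy.spatial.transform import Rotation as R
s=ctrl.observe();print(s["joint_pos"],s["position"]);print(R.from_rotvec(s["ee_rot"]).as_matrix().round(3))
```

```text
[ 0.20926105 -0.04316569  2.09967063 -0.21309085  0.73583507  1.98879431] [0.42207018 0.10598779 0.23019171]
[[ 0.925 -0.083  0.371]
 [-0.063 -0.996 -0.066]
 [ 0.375  0.038 -0.926]]
```

send_rows(travel=[[1, 0, 0], [2, 0, 0], [3, 0, 0], [3, 0, 0], [3, 0, 0]], angular=[[0, 7, 0], [0, 14, 0], [0, 21, 0], [0, 21, 0], [0, 21, 0]], gripper=[0, 0, 0, 0, 0])

```text
time_s: 3.4
position: [0.4526, 0.1065, 0.2283]
ee_rot: [3.075, -0.096, 0.024]
force: [-0.5, 0.3, -0.3]
opening: -0.0001
grip_force: 0.0
```

send_rows(travel=[[0, 0, 0], [0, 0, 0], [0, 0, 0], [0, 0, 0], [0, 0, 0]], angular=[[6, 0, 0], [12, 0, 0], [18, 0, 0], [24, 0, 0], [30, 0, 0]], gripper=[0, 0, 0, 0, 0])

```text
time_s: 3.82
position: [0.449, 0.1079, 0.2302]
ee_rot: [-2.677, 0.086, -0.006]
force: [-0.6, -1.2, -1.1]
opening: 0.0002
grip_force: 0.0
```

Run:
```python
from h import *
from scipy.spatial.transform import Rotation as R
s=ctrl.observe();print(s["joint_pos"],s["position"]);print(R.from_rotvec(s["ee_rot"]).as_matrix().round(3))
```

```text
[-0.28665198  0.18330742  1.87970065  0.4766937   1.23731185  1.15316713] [0.448983   0.10794791 0.23015714]
[[ 0.998 -0.06   0.019]
 [-0.062 -0.893  0.446]
 [-0.01  -0.447 -0.895]]
```

send_rows(travel=[[1, -1, -3], [2, -2, -6], [3, -2.5, -9], [3.6, -2.8, -11], [3.6, -2.8, -13]], angular=[[6, 0, 0], [12, 0, 0], [18, 0, 0], [25, 0, 0], [25, 0, 0]], gripper=[0, 0, 0, 0, 0])

```text
time_s: 4.23
position: [0.4858, 0.0774, 0.0951]
ee_rot: [-2.238, 0.086, 0.017]
force: [0.6, -0.4, 0.9]
opening: -0.0001
grip_force: 0.0
```

send_rows(travel=[[0, 0, 0], [0, 0, 0]], angular=[[0, 0, 0], [0, 0, 0]], gripper=[0, 0])

```text
time_s: 4.4
position: [0.4844, 0.0806, 0.0995]
ee_rot: [-2.243, 0.079, 0.018]
force: [0.2, 0.1, 0.7]
opening: -0.0001
grip_force: 0.0
```

Run:
```python
from h import *
from scipy.spatial.transform import Rotation as R
s=ctrl.observe();print(s["joint_pos"],s["position"],s["force"]);print(R.from_rotvec(s["ee_rot"]).as_matrix().round(3))
a=ctrl.grab_frame("side")[:,:,::-1][170:400,150:420]
cv2.imwrite("pics/s2.png",cv2.resize(a,None,fx=2.6,fy=2.6,interpolation=2))
```

```text
[-0.54622504  0.64750104  1.89893935  0.78482621  1.27063438  0.58384266] [0.48435462 0.08063987 0.09948351] [0.22774808 0.0635647  0.67331002]
[[ 0.998 -0.063  0.014]
 [-0.051 -0.622  0.781]
 [-0.041 -0.781 -0.624]]
```

View pics/s2.png

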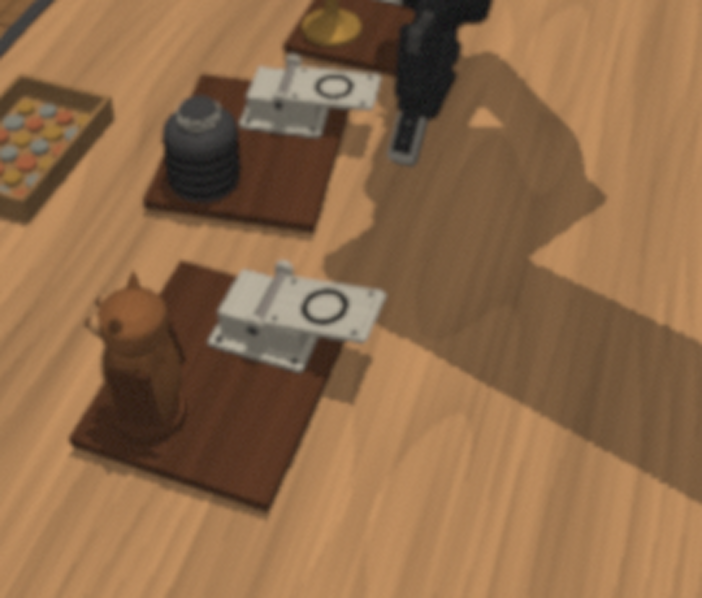

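The picture shows the finger at about (408,150), pointing towards the owl plate's right side, with nothing touched. I'll lower it beside the plate.

send_rows(travel=[[0, 2, -1.5], [0, 4, -3], [0, 5, -4.8], [0, 5, -6.4], [0, 5, -6.4]], angular=[[0, 0, 0], [0, 0, 0], [0, 0, 0], [0, 0, 0], [0, 0, 0]], gripper=[0, 0, 0, 0, 0])

```text
time_s: 4.87
position: [0.4855, 0.1315, 0.0366]
ee_rot: [-2.246, 0.071, 0.014]
force: [0.3, -0.3, -0.3]
opening: 0.0003
grip_force: 0.0
```

send_rows(travel=[[0, 1.5, 0], [0, 3, 0], [0, 4.5, 0], [0, 5.5, 0], [0, 6.2, 0]], angular=[[0, 0, 0], [0, 0, 0], [0, 0, 0], [0, 0, 0], [0, 0, 0]], gripper=[0, 0, 0, 0, 0])

```text
time_s: 5.28
position: [0.4869, 0.1925, 0.0375]
ee_rot: [-2.247, 0.072, 0.01]
force: [-1.5, -4.1, -2.2]
opening: -0.0002
grip_force: 1.6
```

Run:
```python
from h import *
s=ctrl.observe();print(s["joint_pos"],s["position"],s["force"])
a=ctrl.grab_frame("side")[:,:,::-1][250:400,150:350]
cv2.imwrite("pics/s3.png",cv2.resize(a,None,fx=4,fy=4,interpolation=2))
```

```text
[-0.34205514  0.75004289  1.98419623  1.0020521   1.0720748   0.48369218] [0.48688728 0.19251792 0.03753177] [-1.46241636 -4.13127657 -2.18987354]
```

View pics/s3.png

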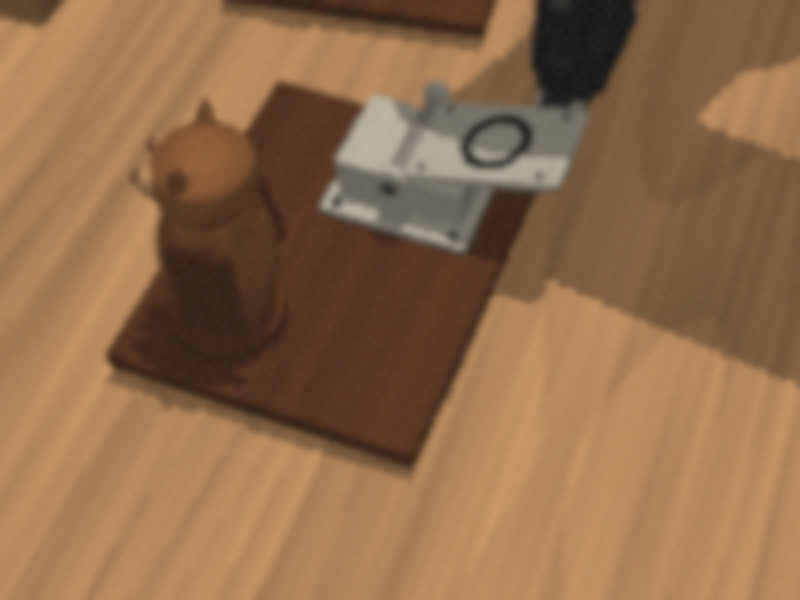

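The fingertip is under the plate from the right, the plate edge resting on the finger near (560,105), with about 5 N. Now I'll lift.

send_rows(travel=[[0, -0.2, 1], [0, -0.2, 2], [0, -0.2, 3], [0.2, -0.2, 4], [0.5, -0.2, 5]], angular=[[0, 0, 0], [0, 0, 0], [0, 0, 0], [0, 0, 0], [0, 0, 0]], gripper=[0, 0, 0, 0, 0])

```text
time_s: 5.75
position: [0.4915, 0.1895, 0.0872]
ee_rot: [-2.244, 0.075, 0.013]
force: [-0.1, -0.2, -0.7]
opening: 0.0002
grip_force: 0.4
```

send_rows(travel=[[1, 0, 0.3], [2, 0, 0.6], [3, 0, 0.6], [4, 0, 0.6], [5, 0, 0.6]], angular=[[0, 0, 0], [0, 0, 0], [0, 0, 0], [0, 0, 0], [0, 0, 0]], gripper=[0, 0, 0, 0, 0])

```text
time_s: 6.17
position: [0.5426, 0.1899, 0.0915]
ee_rot: [-2.245, 0.075, 0.013]
force: [-1.7, -1.4, -0.5]
opening: -0.0001
grip_force: 0.6
```

Run:
```python
from h import *
s=ctrl.observe();print(s["joint_pos"],s["position"],s["force"])
a=ctrl.grab_frame("side")[:,:,::-1][220:370,150:350]
cv2.imwrite("pics/s4.png",cv2.resize(a,None,fx=4,fy=4,interpolation=2))
```

```text
[-0.31257884  0.67641214  1.84890458  0.94145659  1.18085788  0.68731295] [0.54261427 0.18992078 0.09147267] [-1.68160496 -1.377474   -0.54937947]
```

View pics/s4.png

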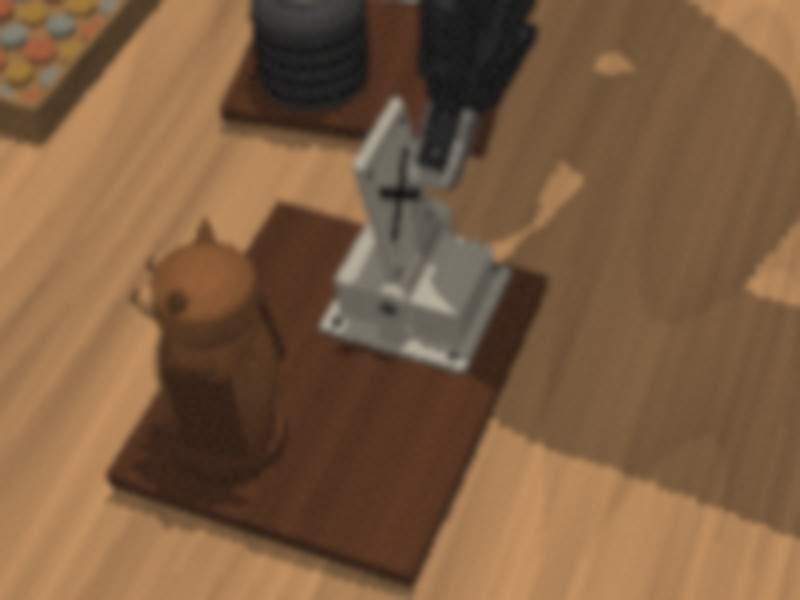

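The plate is just past upright, with its cross facing the customers at (400,190). The tilted hand would come near the canister if I went further, so I'll back off and bring the tool nearly upright before finishing.

send_rows(travel=[[-2, 0, 0.5], [-3, 0, 1], [-3, 0.3, 1.5], [-3, 0.6, 1.5], [-3, 1, 1.5]], angular=[[0, 0, 0], [-7, 0, 0], [-14, 0, 0], [-21, 0, 0], [-28, 0, 0]], gripper=[0, 0, 0, 0, 0])

```text
time_s: 6.63
position: [0.513, 0.1993, 0.1076]
ee_rot: [-2.738, 0.089, -0.012]
force: [-0.4, -0.1, -1.2]
opening: 0.0003
grip_force: 0.0
```

send_rows(travel=[[0, 0, 0], [0, 0, 0], [0, 0, -0.8], [0, 0, -1.5], [0, 0, -1.5]], angular=[[-6, 0, 0], [-12, 0, 0], [-12, 0, 0], [-12, 0, 0], [-12, 0, 0]], gripper=[0, 0, 0, 0, 0])

```text
time_s: 7.05
position: [0.5096, 0.2001, 0.0895]
ee_rot: [-2.94, 0.088, -0.009]
force: [-0.7, -1.0, 0.1]
opening: -0.0001
grip_force: 0.0
```

send_rows(travel=[[1.5, 0, 0], [3, 0, 0], [4.5, 0, 0], [6, 0, 0], [7.5, 0, 0]], angular=[[0, 0, 0], [0, 0, 0], [0, 0, 0], [0, 0, 0], [0, 0, 0]], gripper=[0, 0, 0, 0, 0])

```text
time_s: 7.47
position: [0.5859, 0.198, 0.0899]
ee_rot: [-2.94, 0.093, -0.009]
force: [-0.4, -0.3, -0.5]
opening: -0.0002
grip_force: 0.3
```

Run:
```python
from h import *
from scipy.spatial.transform import Rotation as R
s=ctrl.observe();print(s["joint_pos"],s["position"],s["force"]);print(R.from_rotvec(s["ee_rot"]).as_matrix().round(3))
a=ctrl.grab_frame("side")[:,:,::-1][200:380,140:380]
cv2.imwrite("pics/s5.png",cv2.resize(a,None,fx=3.2,fy=3.2,interpolation=2))
```

```text
[0.09414388 0.51678824 1.67191078 0.2461577  0.93584235 1.58363492] [0.58594214 0.19797661 0.08987371] [-0.35173472 -0.25575613 -0.53183224]
[[ 0.998 -0.062  0.013]
 [-0.063 -0.978  0.198]
 [-0.    -0.199 -0.98 ]]
```

View pics/s5.png

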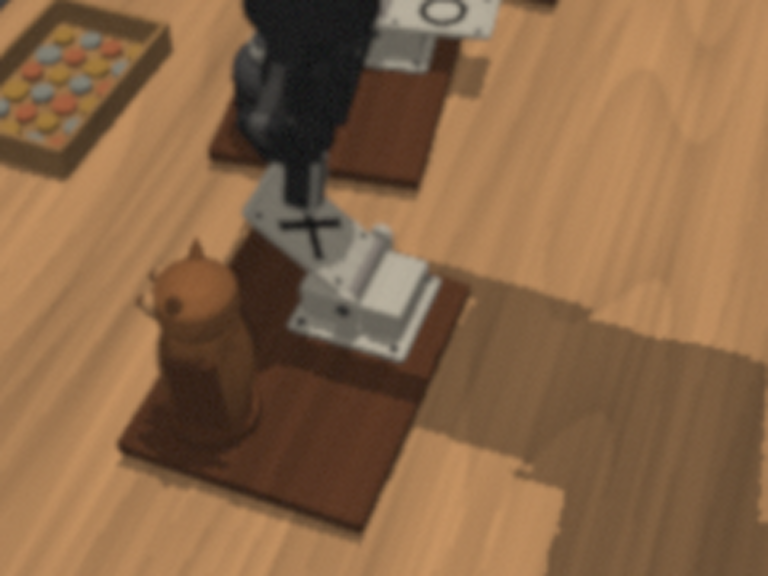

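The plate is leaning over at about 145°, with the finger on it at (305,195) and low force. Now I'll push it down flat.

send_rows(travel=[[1, 0, -0.5], [1.8, 0, -1.2], [2, 0, -2], [2, 0, -2.8], [2, 0, -3.3]], angular=[[0, 0, 0], [0, 0, 0], [0, 0, 0], [0, 0, 0], [0, 0, 0]], gripper=[0, 0, 0, 0, 0])

```text
time_s: 7.93
position: [0.6052, 0.1997, 0.057]
ee_rot: [-2.942, 0.089, -0.012]
force: [-0.1, -1.0, 0.9]
opening: 0.0001
grip_force: 0.2
```

send_rows(travel=[[0, 0, -0.2]], angular=[[0, 0, 0]], gripper=[0])

```text
time_s: 8.02
position: [0.6048, 0.1999, 0.0551]
ee_rot: [-2.943, 0.089, -0.011]
force: [-0.3, -0.3, 0.9]
opening: 0.0002
grip_force: 0.2
```

Force is still only about 1 N, so I'll ease down until it meets the stop.

send_rows(travel=[[0, 0, -0.1], [0, 0, -0.2]], angular=[[0, 0, 0], [0, 0, 0]], gripper=[0, 0])

```text
time_s: 8.18
position: [0.6058, 0.2001, 0.0546]
ee_rot: [-2.942, 0.088, -0.015]
force: [-0.2, 1.2, 0.4]
opening: 0.0003
grip_force: 0.2
```

send_rows(travel=[[0, 0, -0.05], [0, 0, -0.1]], angular=[[0, 0, 0], [0, 0, 0]], gripper=[0, 0])

```text
time_s: 8.35
position: [0.6064, 0.2002, 0.0541]
ee_rot: [-2.942, 0.088, -0.016]
force: [-0.8, -0.3, 0.7]
opening: 0.0001
grip_force: 0.2
```

send_rows(travel=[[0, 0, -0.1], [0, 0, -0.2]], angular=[[0, 0, 0], [0, 0, 0]], gripper=[0, 0])

```text
time_s: 8.52
position: [0.6067, 0.2001, 0.0526]
ee_rot: [-2.942, 0.088, -0.017]
force: [-3.5, -1.1, 13.6]
opening: 0.0003
grip_force: 6.8
```

send_rows(travel=[[0, 0, -0.1], [0, 0, -0.1]], angular=[[0, 0, 0], [0, 0, 0]], gripper=[0, 0])

```text
time_s: 8.68
position: [0.6067, 0.2002, 0.0526]
ee_rot: [-2.942, 0.088, -0.017]
force: [-4.6, -1.2, 14.5]
opening: 0.0003
grip_force: 6.9
```

It has met the hard stop at 14 N and z=0.0526, which is flat. I'll lift away and check.

send_rows(travel=[[0, 0, 1], [0, 0, 4], [0, 0, 8], [-2, 0, 12], [-6, 0, 15]], angular=[[0, 0, 0], [0, 0, 0], [0, 0, 0], [0, 0, 0], [0, 0, 0]], gripper=[0, 0, 0, 0, 0])

```text
time_s: 9.1
position: [0.5599, 0.2, 0.1981]
ee_rot: [-2.941, 0.089, -0.029]
force: [0.7, 0.6, 1.4]
opening: -0.0002
grip_force: 0.0
```

send_rows(travel=[[-4, -2, 0], [-8, -4, 0], [-12, -4, 0], [-12, -4, 0], [-12, -4, 0]], angular=[[0, 0, 0], [0, 0, 0], [0, 0, 0], [0, 0, 0], [0, 0, 0]], gripper=[0, 0, 0, 0, 0])

```text
time_s: 9.52
position: [0.4317, 0.1598, 0.194]
ee_rot: [-2.942, 0.089, -0.013]
force: [0.8, 0.3, -0.2]
opening: 0.0002
grip_force: 0.0
```

Run:
```python
from h import *
s=ctrl.observe();print(s["joint_pos"],s["position"],s["force"])
a=ctrl.grab_frame("side")[:,:,::-1][130:380,140:380]
cv2.imwrite("pics/s6.png",cv2.resize(a,None,fx=2.4,fy=2.4,interpolation=2))
```

```text
[0.04146856 0.17314757 1.90610366 0.2271767  1.05037004 1.56065966] [0.43166332 0.15976167 0.19395128] [ 0.82097291  0.31755001 -0.19729545]
```

View pics/s6.png

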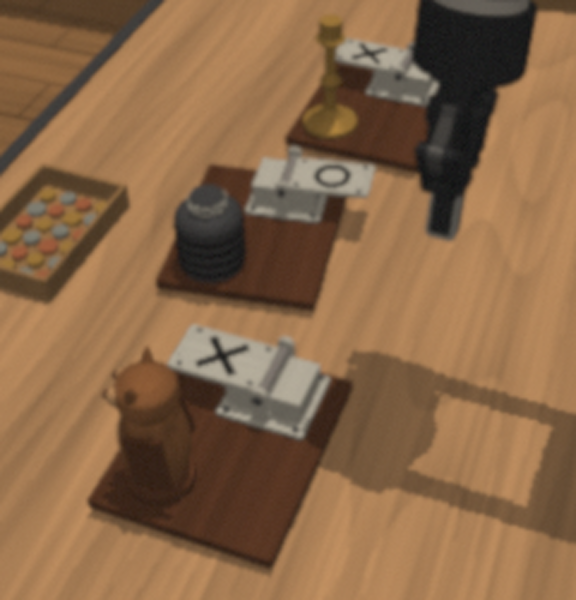

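The owl's plate lies flat with its cross showing at (222,355). The owl, the canister, the candlestick and the other two markers are unchanged, and the robot is clear of everything.

```bash
python3 -c "
from workcell import ctrl
print(ctrl.job_done())"
```

```text
the job is handed in; nothing more can be done
None
```

The owl's marker plate is flipped to the customers' side and lies flat with the cross on top, and the job is handed in; an early tilt attempt ran joints 3, 4 and 6 up to their range limits (joint 4 read -0.963 against -0.96), which may count against it.

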